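# Press a frame rail home with the ratchet press and back the ram off

## Robot

A 7-joint arm with a two-finger parallel gripper is mounted at the origin on the work surface. World frame = base frame: x ahead of the robot, y to its left, z up, the work surface at z = 0. Lengths are in m, angles in rad, forces in N, time in s.
With the tool pointing down it reaches from about 0.35 to 0.9 m from the base axis. Payload 8.1 kg.
Tool frame: the origin (TCP) lies between the finger pads; the fingertips stand 17 mm ahead of it and the grasp point (between the pads) lies 2 mm behind it; z points along the fingers, y is the direction in which the jaws open and shut (so a half turn about z gives the same grasp; the last joint's range is limited). The gripper opens to 92 mm and grips with 3 to 60 N. Pads are 19 mm wide; open, the fingers measure 130 mm over their backs; the gripper's body (75 mm by 190 mm) begins 47 mm behind the grasp point.
Start: joints at [-1.24, 0.434, 0.025, 1.573, -0.012, 1.134, -0.075], TCP at [0.263, 0.567, 0.244] pointing down, gripper open.
Joint ranges: [-2.62, 2.62], [-0.44, 2.09], [-1.27, 1.32], [0.08, 2.57], [-1.32, 4.46], [0.12, 2], [-2.74, 2.74]. Speed limits (rad/s): [2.22, 2.22, 3.01, 3.01, 3.14, 3.14, 3.14].

## Interface

Orientations are given as a rotation vector (axis times angle).
In Python, from cell import arm gives the robot as it stands. The module is installed in compiled form; this text tells all that it offers.
- The arm moves only by the shell command python3 -m crank 'ROWS' [FORCE]. ROWS is JSON, a list of rows, each a list of 5 numbers: the opening, from 0 (shut) to 1 (fully open), then the shift along the world's x, y, z normalised to -1 to 1, where 1 is 40 cm, then the turn about the world's z normalised to -1 to 1, where 1 is 60 degrees. In form: [[fingers, tx, ty, tz, twist], ...]. A call has exactly 8 rows; each row shifts and turns the commanded pose from where the row before left it; what a row does not reach is not made up. A row lasts 1/12 s, in which the tool goes at most 41.7 mm and 7.16 degrees, less where a joint would pass 70% of its speed; a pose out of reach is approached as far as the arm can. A call with a number of a shift or a turn outside -1 to 1 is refused whole. A call with a gripper value outside its range is refused whole. The fingers move at their own pace and stop on an object; FORCE is the grip in N (left out, the last holds). Time passes only in rows, so rows that do not move let the fingers close, or fill a call up. It gives the time, the measured TCP pose, the force and the opening at its end, in the units of the state.
- arm.observe(): the state, without advancing time (a new reading comes with each control period).
- arm.get_image(name): name is "scene" or "top" or "wrist"; returns the picture (384x512x3 uint8, red, green, blue); there is no depth.
- arm.get_calibration(name): a dict with "intrinsics" (3x3 intrinsics, pixels), "extrinsics" (4x4, takes a point from camera to world coordinates). Camera axes: x right, y down, z forward; pixel columns grow to the right and rows downward; lengths in m; the calibration is good to about 2 mm. The wrist camera is an equidistant fisheye: a pixel r from the principal point sees the ray r / f radians off the axis. A picture is of the moment at which its call begins: read the wrist's pose just before it. get_calibration takes no time and is no camera call; for the wrist camera it gives the pose at the moment of the call.
- arm.sign_off(): hands the job in, once; it reports no verdict.
The state is a dict: "clock": time; "joints": joint angles; "dq": joint speeds; "joint_efforts": joint torques, N m; "position": TCP position; "ee_rot": TCP orientation; "force": force on the tool from outside, world axes, zero at the start; "ft_torque": the same for the moment, N m; "width": opening from 0.0 (shut) to 1.0 (fully open).
Only numpy, scipy, OpenCV 4.12 (cv2) and the standard library are available. Lean on these libraries where they do the work, as an engineer would, in place of code of your own. Each camera call takes 0.05 s, during which the arm holds its last target.

## Task

Press the wooden frame rail home in its slot with the ratchet press: turn the knob clockwise one click at a time until you feel the rail bottom and the ratchet, with your hand off the knob, keeps it under light pressure (stop at the second click that resists, or at the first if it is already firm; never crank it tighter). Then throw the pawl back off the wheel - never force the knob back against it - and turn the knob back until the ram is fully home, leaving the pawl thrown back. Leave the rail in its slot without touching it, and leave the other things on the table alone.

Things in the scene. Friction and masses are not known exactly. Their poses are not given: they have to be found in the camera images.
- press: Green bench press, base plate 178 x 455 mm, 10 mm thick. Origin on the table under the knob's vertical axis; z up, +y = the way the ram pushes (channel with the rail, then the cross-piece with the slot); the pawl stands on the -y side. Wheel on top: 114 mm across, tooth tips 67 mm above the table. Two steel cheeks, 76 mm high, 100 to 128 mm from the axis to -y, carry the pawl's hinge.
- knob_grip (a point): Grip of the knob: an upright square black block 32 x 32 mm, from 72 to 112 mm above the table, on top of the toothed wheel. The point is on the knob's vertical axis, 95 mm above the table; its x and y axes stand square to the faces and turn with the knob (they lie along the press's axes at reading 0), z up.
- knob (a joint): Knob angle, rad. 0 = ram fully back at its stop; grows clockwise seen from above, to 3.0. 20 teeth: a click is 0.314. Up to 0.02 rad past each whole multiple the engaged pawl drops behind a tooth and bars turning back. 1 rad moves the ram 18 mm. Friction about 0.03 N m; each newton of ram on rail adds 0.018 N m.
- pawl (a joint): Pawl angle, rad. 0 = tip down in the teeth (engaged; rises to about 0.1 as a tooth passes), 1.2 = thrown fully back off the wheel. No spring: its weight keeps it down, and past about 0.6 carries it over to 1.2, where it stays. It takes about 1 N at the ball, up to 6 N to start it under pressure. Thrown under pressure, the ram springs back a little by itself.
- pawl_ball (a point): Centre of the black ball, 20 mm across, on the pawl's post, 60 mm from the hinge. The hinge is level along the press's x, 66 mm above the table, 112 mm from the knob's axis to -y. Engaged, the post leans 0.5 rad to the knob (ball 83 mm from the axis, 119 mm high); thrown back it leans 0.7 rad outwards (151 mm, 112 mm high). Push the ball outwards to throw it; the arm to the teeth, 71 mm long, swings up.
- plunger: Sprung aluminium head of the ram, 30 mm wide, 18 mm tall; origin at the centre of its front face, 21 mm above the table; y axis = pushing direction. Its spring stays out until 4 N on the head, then gives 1 mm for each further 0.8 N, up to 22 mm. The rail wants 5 to 15 N.
- rail: Loose pine frame rail in the channel, 32 mm wide, 22 mm tall, 100 mm long plus a tongue 20 x 10 x 48 mm; origin under the centre of its rear end, 10 mm above the table, y axis towards the tongue. It starts 3 to 11 mm in front of the ram's head, the tongue 6 to 14 mm in the slot.
- tongue_tip (a point): Centre of the end face of the rail's tongue, 21 mm above the table.
- slot_mouth (a point): Centre of the mouth of the blind slot in the wooden cross-piece at the end of the press; y axis points into the slot. Cut by pupils, it is 18 to 40 mm deep: its floor cannot be seen and has to be felt. The rail's shoulder never reaches the cross-piece.
- dish: Bystander: white ceramic paint dish, 90 mm across, 22 mm high; origin under its centre.
- tube_a: Bystander: metal paint tube lying down, about 100 mm long, 22 mm thick; origin under its middle.
- tube_b: Bystander: another such paint tube.
- brush: Bystander: brush, 200 mm long, lying on the table.
- jar: Bystander: closed glass jar, 60 mm across, 85 mm high; origin under its centre.
- mallet: Bystander: hammer, 220 mm long, lying on the table.
- wedge: Bystander: small wooden wedge block 24 x 44 x 12 mm lying on the press's base plate beside the channel.

How it is judged:
On the way, in this order (a step that is already met when the one before it is completed fails the run):
1. the rail is at the bottom of its slot and the engaged ratchet alone, the hand off the knob, keeps more than 5 N on it (contact force between plunger and rail above 5 N and value of joint pawl below 0.12 rad and contact force between the fingers and knob below 0.5 N), for 0.2 s.
2. the pawl is thrown back off the wheel (value of joint pawl above 0.9 rad), for 0.2 s.
3. the ram is wound fully home (value of joint knob below 0.15 rad), for 0.2 s.
At the end, for the whole second after the job is handed in: The rail lies flat (within 0.08 rad) and still with its tongue more than 16.5 mm in the slot, the pawl is thrown back (above 0.9 rad) and the knob is home (below 0.15 rad) (y of tongue_tip in the frame of slot_mouth above 0.0165 m and value of joint pawl above 0.9 rad and value of joint knob below 0.15 rad and linear speed of rail below 0.01 m/s and angle between rail's own z axis and vertical below 0.08 rad); the robot touches nothing.
It fails at once if the ram presses the rail with more than 15 N (cranked too tight) (contact force between plunger and rail above 15 N).
It fails at once if the wheel is forced back against the engaged pawl with more than 15 N (contact force between pawl and knob above 15 N).
It fails at once if the robot pushes on the pawl with more than 20 N (contact force between any of the fingers, the arm and pawl above 20 N).
It fails at once if the robot touches the rail (the ram must do the pressing) (contact force between any of the fingers, the arm and rail above 1 N).
It fails at once if a bystander is moved more than 30 mm (distance of any of dish, tube_a, tube_b, brush, jar, mallet, wedge from where it was at the start of the episode above 0.03 m).
It also fails if it takes over 72 s, if anything falls off the work surface, if the arm or the gripper's body presses on something with over 40 N, if the wrist force passes 120 N, or if a joint passes its speed limit or range.

## Working session

There is one attempt and no reset: what is moved stays moved. The work goes in short steps, Python scripts to look and compute and a shell command to move; the robot and the scene stay as the last step left them, time stands still between calls to the robot, and variables do not carry over. Pictures are saved under pics/ and viewed, and the job is handed in when it is done.

```bash
mkdir -p pics && ls && python3 - <<'E'
from cell import arm
import cv2, numpy as np
s=arm.observe()
for k,v in s.items(): print(k,np.round(v,3))
for n in ("scene","top","wrist"):
    c=arm.get_calibration(n); print(n,np.round(c["intrinsics"],1).tolist(),np.round(c["extrinsics"],3).tolist())
    im=arm.get_image(n); cv2.imwrite(f"pics/{n}0.png",im[:,:,::-1])
E
```

```text
pics
clock 0.0
joints [-1.24   0.435  0.025  1.574 -0.012  1.134 -0.075]
dq [-0.001  0.     0.     0.    -0.001  0.001  0.   ]
joint_efforts [-0.0000e+00 -6.6786e+01  9.8400e-01 -3.1445e+01 -6.1000e-02  4.3000e-02
  0.0000e+00]
position [0.263 0.567 0.243]
ee_rot [-6.760e-01 -3.068e+00  3.000e-03]
force [0.758 0.667 0.194]
ft_torque [-0.012 -0.025  0.06 ]
width 1.003
scene [[360.8, 0.0, 255.5], [0.0, 360.8, 190.9], [0.0, 0.0, 1.0]] [[-0.789, 0.502, -0.354, 0.894], [0.614, 0.655, -0.44, 0.272], [0.011, -0.564, -0.825, 0.796], [0.0, 0.0, 0.0, 1.0]]
top [[355.9, 0.0, 248.9], [0.0, 355.9, 192.2], [0.0, 0.0, 1.0]] [[0.028, -0.988, 0.152, 0.467], [-1.0, -0.027, 0.007, -0.099], [-0.003, -0.152, -0.988, 1.035], [0.0, 0.0, 0.0, 1.0]]
wrist [[297.3, 0.0, 254.2], [0.0, 297.3, 192.3], [0.0, 0.0, 1.0]] [[0.421, 0.877, 0.232, 0.2], [0.907, -0.407, -0.109, 0.595], [-0.001, 0.257, -0.966, 0.383], [0.0, 0.0, 0.0, 1.0]]
```

View pics/scene0.png

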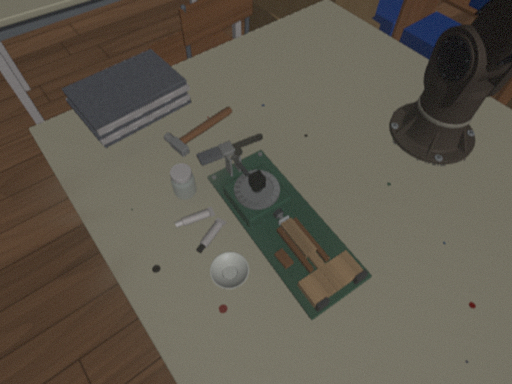

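View pics/top0.png

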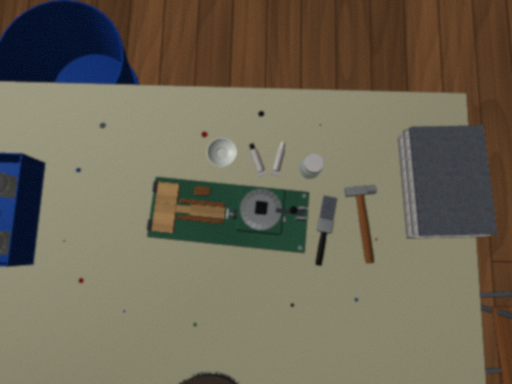

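View pics/wrist0.png

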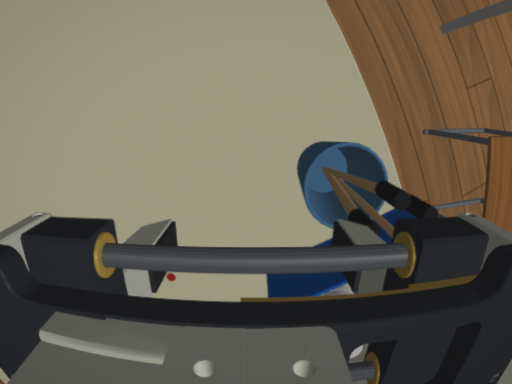

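The scene view shows the green press with its knob at about (257,181) px and the pawl ball at (240,160). In the top view the knob is at about (261,208), the ball at about (294,210), and the cross-piece is at the left. Next I'll measure these.

```bash
cat > h.py <<'E'
from cell import arm
import cv2, numpy as np
def ray(n,u,v,cal=None):
    c=cal or arm.get_calibration(n); K=c["intrinsics"];T=np.array(c["extrinsics"])
    x=(u-K[0][2])/K[0][0]; y=(v-K[1][2])/K[1][1]
    if n=="wrist":
        r=np.hypot(x,y); d=np.array([x/r*np.sin(r),y/r*np.sin(r),np.cos(r)]) if r>1e-9 else np.array([0,0,1.])
    else: d=np.array([x,y,1.])
    return T[:3,3],T[:3,:3]@d
def onz(n,u,v,z,cal=None):
    o,d=ray(n,u,v,cal); return o+d*(z-o[2])/d[2]
def proj(n,P,cal=None):
    c=cal or arm.get_calibration(n);K=np.array(c["intrinsics"]);T=np.array(c["extrinsics"])
    p=T[:3,:3].T@(np.array(P)-T[:3,3])
    if n=="wrist":
        th=np.arctan2(np.hypot(p[0],p[1]),p[2]);q=p[:2]/np.hypot(p[0],p[1])*th
    else: q=p[:2]/p[2]
    return q[0]*K[0,0]+K[0,2],q[1]*K[1,1]+K[1,2]
E
python3 - <<'E'
from h import *
im=cv2.imread("pics/top0.png")
hsv=cv2.cvtColor(im,cv2.COLOR_BGR2HSV)
m=cv2.inRange(hsv,(65,70,20),(100,255,140))
m[:170]=0;m[260:]=0;m[:,:140]=0;m[:,320:]=0
cs,_=cv2.findContours(m,cv2.RETR_EXTERNAL,cv2.CHAIN_APPROX_NONE)
pts=np.vstack([c for c in cs if cv2.contourArea(c)>30]).reshape(-1,2)
W=np.array([onz("top",u,v,0.010)[:2] for u,v in pts],np.float32)
r=cv2.minAreaRect(W); print("rect",r, cv2.boxPoints(r))
for n,box in(("top",(240,190,285,225)),("scene",(235,165,275,200))):
    im=cv2.imread(f"pics/{n}0.png"); x0,y0,x1,y1=box
    c=cv2.resize(im[y0:y1,x0:x1],None,fx=14,fy=14,interpolation=cv2.INTER_NEAREST); cv2.imwrite(f"pics/{n}0z.png",c)
c=cv2.resize(cv2.imread("pics/top0.png")[170:260,140:320],None,fx=4.4,fy=4.4,interpolation=cv2.INTER_CUBIC);cv2.imwrite("pics/top0p.png",c)
c=cv2.resize(cv2.imread("pics/scene0.png")[120:320,180:380],None,fx=3,fy=3,interpolation=cv2.INTER_CUBIC);cv2.imwrite("pics/scene0p.png",c)
E
```

```text
rect ((0.5599936246871948, -0.03397771716117859), (0.44740840792655945, 0.17206664383411407), 85.8724136352539) [[ 0.45808172 -0.2509092 ]
 [ 0.6297021  -0.26329416]
 [ 0.6619055   0.18295377]
 [ 0.49028516  0.19533873]]
```

View pics/top0p.png

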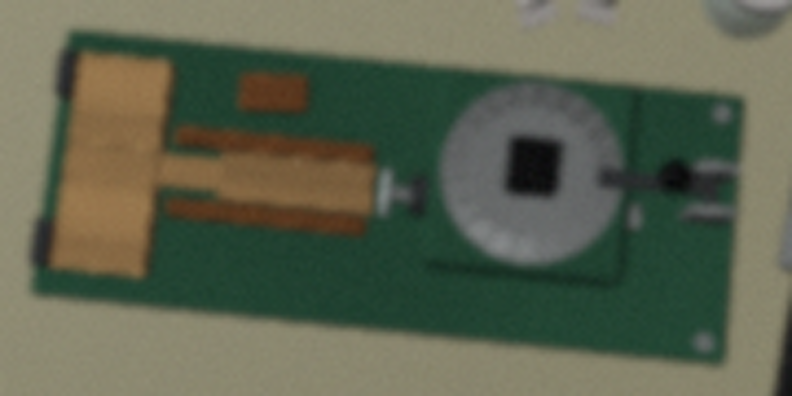

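View pics/scene0p.png

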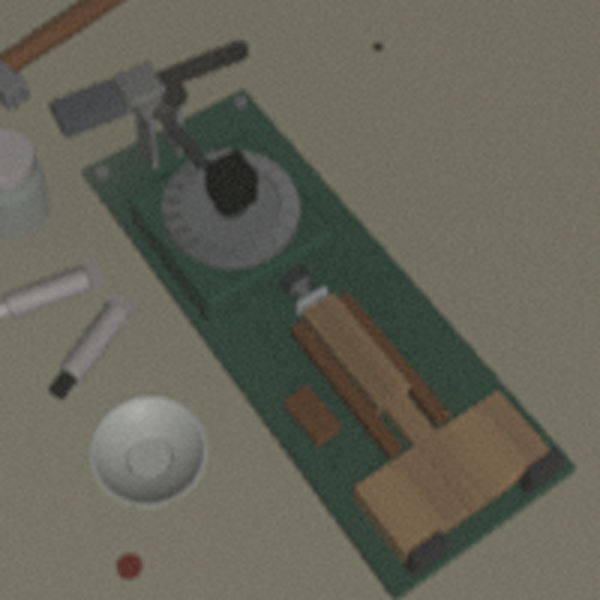

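```bash
python3 - <<'E'
from h import *
O={}
for n,box in(("top",(248,194,274,220)),("scene",(240,165,276,200))):
    im=cv2.imread(f"pics/{n}0.png"); g=im.max(axis=2); x0,y0,x1,y1=box
    m=np.zeros_like(g); m[y0:y1,x0:x1]=(g[y0:y1,x0:x1]<50)*255
    k,l,st,ce=cv2.connectedComponentsWithStats(m); 
    for i in range(1,k):
        if st[i,4]>10: print(n,st[i],ce[i])
# wheel
im=cv2.imread("pics/top0.png"); hsv=cv2.cvtColor(im,cv2.COLOR_BGR2HSV)
m=cv2.inRange(hsv,(0,0,60),(180,45,255)); z=np.zeros_like(m); z[180:236,234:290]=m[180:236,234:290]
cs,_=cv2.findContours(z,cv2.RETR_EXTERNAL,cv2.CHAIN_APPROX_NONE); c=max(cs,key=cv2.contourArea)
hull=cv2.convexHull(c); e=cv2.fitEllipse(hull); print("wheel",e, onz("top",*e[0],0.065))
# knob top
g=im.max(axis=2); z=np.zeros_like(g); z[194:220,248:274]=(g[194:220,248:274]<50)*255
cs,_=cv2.findContours(z,cv2.RETR_EXTERNAL,cv2.CHAIN_APPROX_NONE); c=max(cs,key=cv2.contourArea)
W=np.array([onz("top",u,v,0.112)[:2] for u,v in c.reshape(-1,2)],np.float32)
print("knob rect",cv2.minAreaRect(W), onz("top",*cv2.minAreaRect(c)[0],0.112),onz("top",*cv2.minAreaRect(c)[0],0.10))
# expected positions given axis
yaw=np.arctan2(-0.0322,0.4463)
print("yaw",np.degrees(yaw))
E
```

```text
top [255 201  12  13 133] [260.7518797  207.40601504]
scene [249 170  17  22 255] [256.56862745 180.73333333]
wheel ((260.4183044433594, 208.67495727539062), (41.083255767822266, 42.29727554321289), 3.2645344734191895) [ 0.571835   -0.12476432  0.065     ]
knob rect ((0.5711534023284912, -0.12363482266664505), (0.03150742128491402, 0.028653379529714584), 1.1686253547668457) [ 0.57115825 -0.12361681  0.112     ] [ 0.57251006 -0.12394011  0.1       ]
yaw -4.1266700510541
```

```bash
python3 -m crank '[[1,0.02,-0.045,0,0],[1,0.04,-0.09,0,0],[1,0.04,-0.09,0,0],[1,0.04,-0.09,0,0],[1,0.04,-0.09,0,0],[1,0.04,-0.09,0,0],[1,0.04,-0.09,0,0],[1,0.04,-0.09,0,0]]' && python3 -m crank '[[1,0.04,-0.09,0,0],[1,0.04,-0.09,0,0],[1,0.04,-0.09,0,0],[1,0.04,-0.09,0,0],[1,0.04,-0.09,0,0],[1,0.04,-0.09,0,0],[1,0.04,-0.09,0,0],[1,0.04,-0.09,0,0]]' && python3 - <<'E'
from h import *
from scipy.spatial.transform import Rotation as R
s=arm.observe(); print(np.round(s["joints"],3), np.round(s["position"],4)); M=R.from_rotvec(s["ee_rot"]).as_matrix(); print(np.round(M,3),"yaw of y",np.degrees(np.arctan2(M[1,1],M[0,1])))
E
```

```text
clock: 0.82
position: [0.383, 0.2952, 0.2437]
ee_rot: [-0.676, -3.068, -0.0]
force: [1.6, -0.1, -0.4]
width: 0.997
clock: 1.48
position: [0.511, 0.0072, 0.2438]
ee_rot: [0.676, 3.068, 0.0]
force: [1.1, 0.9, 0.3]
width: 0.998
[-0.38   0.249  0.325  1.867 -0.091  1.04   1.119] [0.511  0.0072 0.2438]
[[-0.907  0.42   0.   ]
 [ 0.42   0.907  0.   ]
 [-0.     0.    -1.   ]] yaw of y 65.15140975175527
```

```bash
python3 -m crank '[[0.6,0.035,-0.08,0,0.1],[0.6,0.035,-0.08,0,0.1],[0.6,0,0,0,0.1],[0.6,0,0,0,0.045],[0.6,0,0,0,0],[0.6,0,0,0,0],[0.6,0,0,0,0],[0.6,0,0,0,0]]' && python3 - <<'E'
from h import *
from scipy.spatial.transform import Rotation as R
s=arm.observe(); print(np.round(s["joints"],3), np.round(s["position"],4)); M=R.from_rotvec(s["ee_rot"]).as_matrix(); print("yaw of y",np.degrees(np.arctan2(M[1,1],M[0,1])))
import pickle
c=arm.get_calibration("wrist"); im=arm.get_image("wrist"); pickle.dump((c,im),open("w1.pkl","wb")); cv2.imwrite("pics/w1.png",im[:,:,::-1])
yaw=np.radians(-4.13); A=np.array([.571,-.1242]); X=np.array([np.cos(yaw),np.sin(yaw)]);Y=np.array([-X[1],X[0]])
for nm,x,y,z in(("knobtop",0,0,.112),("ball",0,-.083,.119),("k++",.016,.016,.112),("k+-",.016,-.016,.112),("k-+",-.016,.016,.112),("k--",-.016,-.016,.112)):
    P=np.r_[A+x*X+y*Y,z]; print(nm,np.round(P,4),np.round(proj("wrist",P,c),1),np.round(proj("top",P),1),np.round(proj("scene",P),1))
E
```

```text
clock: 2.15
position: [0.5386, -0.0543, 0.2437]
ee_rot: [-0.115, -3.139, -0.0]
force: [0.3, 0.5, -0.8]
width: 0.6
[-0.221  0.299  0.288  1.796 -0.096  1.06   1.6  ] [ 0.5386 -0.0543  0.2437]
yaw of y 85.81596620085799
knobtop [ 0.571  -0.1242  0.112 ] [187.1 225.3] [260.7 207.1] [257.  175.6]
ball [ 0.565 -0.207  0.119] [110.  225.8] [292.8 209.9] [238.2 151.3]
k++ [ 0.5881 -0.1094  0.112 ] [203.8 240.2] [255.2 200.4] [255.2 183.2]
k+- [ 0.5858 -0.1413  0.112 ] [173.2 239.6] [267.4 201.6] [247.7 174.1]
k-+ [ 0.5562 -0.1071  0.112 ] [201.9 210.1] [254.  212.5] [266.5 177.2]
k-- [ 0.5539 -0.139   0.112 ] [170.4 209.9] [266.3 213.8] [258.9 168.2]
```

View pics/w1.png

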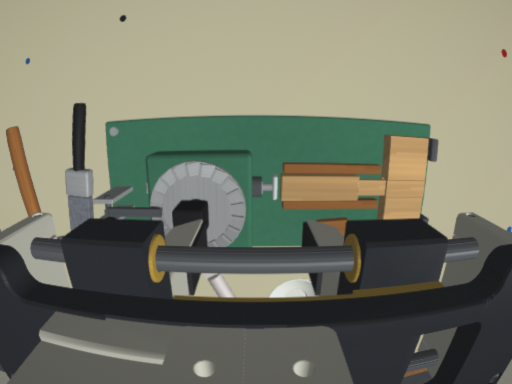

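```bash
python3 - <<'E'
from h import *
import pickle
c,im=pickle.load(open("w1.pkl","rb")); print(np.round(np.array(c["extrinsics"])[:3,3],3))
yaw=np.radians(-4.13); A=np.array([.571,-.1242]); X=np.array([np.cos(yaw),np.sin(yaw)]);Y=np.array([-X[1],X[0]])
pt=lambda x,y,z: np.r_[A+x*X+y*Y,z]
o=im[:,:,::-1].copy()
big=cv2.resize(o,None,fx=4,fy=4,interpolation=cv2.INTER_CUBIC)
def dr(P,col):
    u,v=proj("wrist",P,c); cv2.circle(big,(int(4*u+2),int(4*v+2)),3,col,-1)
for sx in(-1,1):
  for sy in(-1,1):
    dr(pt(.016*sx,.016*sy,.112),(0,0,255)); dr(pt(.016*sx,.016*sy,.072),(255,0,255))
for a in np.linspace(0,2*np.pi,60): dr(pt(.057*np.cos(a),.057*np.sin(a),.065),(0,255,255))
dr(pt(0,-.083,.119),(0,255,0))
# plunger line
for y in np.linspace(.06,.3,13): dr(pt(0,y,.032),(255,0,0))
cv2.imwrite("pics/w1o.png",big[560:1040,390:1190]) 
cv2.imwrite("pics/w1p.png",big[560:1040,1000:1780])
E
```

```text
[ 0.47  -0.05   0.383]
```

View pics/w1o.png

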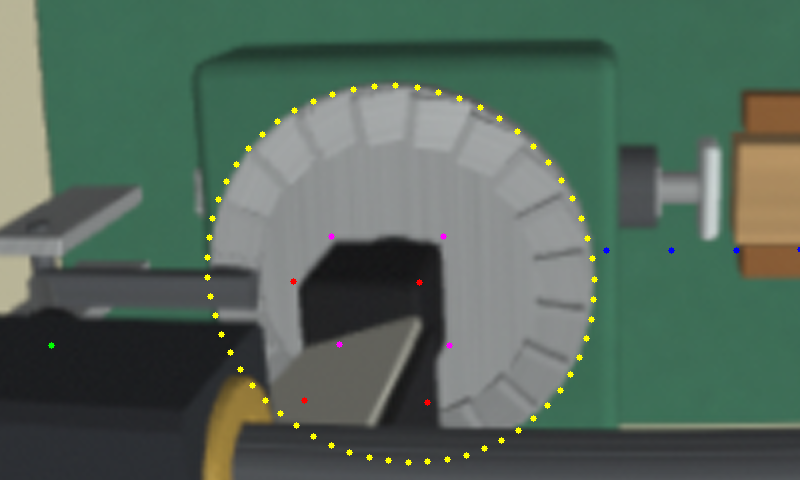

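View pics/w1p.png

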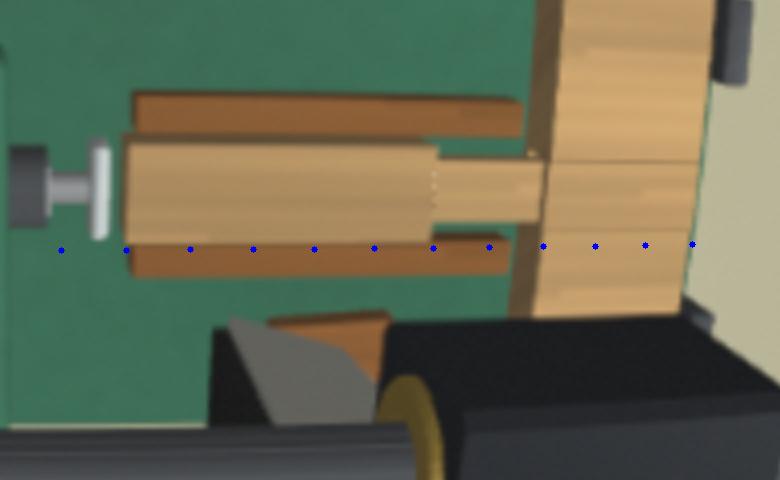

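```bash
python3 - <<'E'
from h import *
import pickle
c,im=pickle.load(open("w1.pkl","rb"))
yaw=np.radians(-4.13); A=np.array([.572,-.1245]); X=np.array([np.cos(yaw),np.sin(yaw)]);Y=np.array([-X[1],X[0]])
pt=lambda x,y,z: np.r_[A+x*X+y*Y,z]
o=np.clip(im[:,:,::-1].astype(float)*4,0,255).astype(np.uint8)[190:260,160:220]
big=cv2.resize(o,None,fx=9,fy=9,interpolation=cv2.INTER_CUBIC)
for sx in(-1,1):
  for sy in(-1,1):
   for z,col in((.112,(0,0,255)),(.072,(255,0,255))):
    u,v=proj("wrist",pt(.016*sx,.016*sy,z),c); cv2.circle(big,(int(9*(u-160)+4),int(9*(v-190)+4)),3,col,-1)
cv2.imwrite("pics/w1k.png",big[:600])
E
```

```text
(no output)
```

View pics/w1k.png

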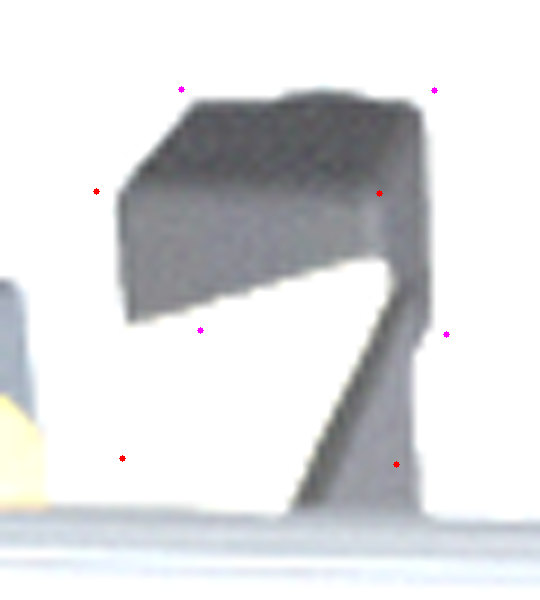

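```bash
python3 -m crank '[[0.6,0.0415,-0.087,0,0],[0.6,0.042,-0.087,0,0],[0.6,0,0,-0.05,0],[0.6,0,0,-0.05,0],[0.6,0,0,-0.05,0],[0.6,0,0,0,0],[0.6,0,0,0,0],[0.6,0,0,0,0]]' && python3 - <<'E'
from h import *
s=arm.observe(); print(np.round(s["position"],4),s["force"],s["ft_torque"])
cv2.imwrite("pics/s2.png",cv2.resize(arm.get_image("scene")[100:330,160:390,::-1],None,fx=2.5,fy=2.5))
cv2.imwrite("pics/w2.png",arm.get_image("wrist")[:,:,::-1])
E
```

```text
clock: 2.87
position: [0.5727, -0.1243, 0.1848]
ee_rot: [0.114, 3.138, -0.0]
force: [0.5, 0.2, 0.4]
width: 0.601
[ 0.5727 -0.1243  0.1848] [0.50166419 0.22278291 0.41853196] [-0.02281169  0.01775904 -0.01848589]
```

View pics/s2.png

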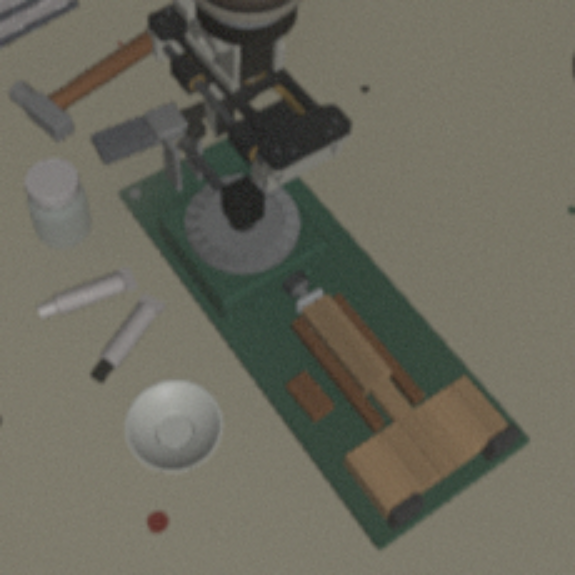

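View pics/w2.png

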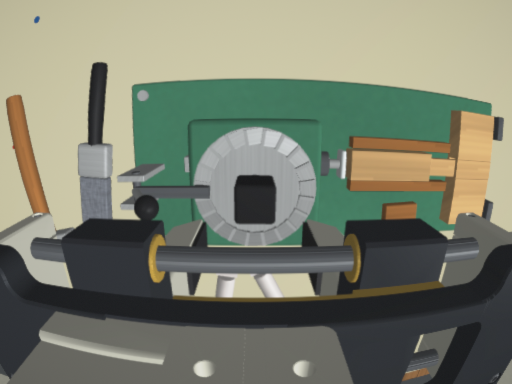

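```bash
python3 -m crank '[[0.6,-0.001,0,-0.05,0],[0.6,0,0,-0.05,0],[0.6,0,0,-0.05,0],[0.6,0,0,-0.05,0],[0.6,0,0,-0.012,0],[0.6,0,0,0,0],[0.6,0,0,0,0],[0.6,0,0,0,0]]' 20 && python3 -m crank '[[0.5,0,0,0,0],[0.4,0,0,0,0],[0.3,0,0,0,0],[0.2,0,0,0,0],[0.2,0,0,0,0],[0.2,0,0,0,0],[0.2,0,0,0,0],[0.2,0,0,0,0]]' 20 && python3 - <<'E'
from h import *
s=arm.observe(); print(np.round(s["position"],4),np.round(s["force"],2),np.round(s["ft_torque"],3))
cv2.imwrite("pics/w3.png",arm.get_image("wrist")[:,:,::-1])
E
```

```text
clock: 3.63
position: [0.5728, -0.1247, 0.1006]
ee_rot: [0.114, 3.137, -0.0]
force: [0.6, -0.2, 1.4]
width: 0.598
clock: 4.3
position: [0.572, -0.1241, 0.0993]
ee_rot: [0.114, 3.139, 0.001]
force: [-1.6, 2.0, 6.0]
width: 0.346
[ 0.572  -0.1241  0.0993] [-1.56  2.    6.03] [ 0.443  0.267 -0.101]
```

View pics/w3.png

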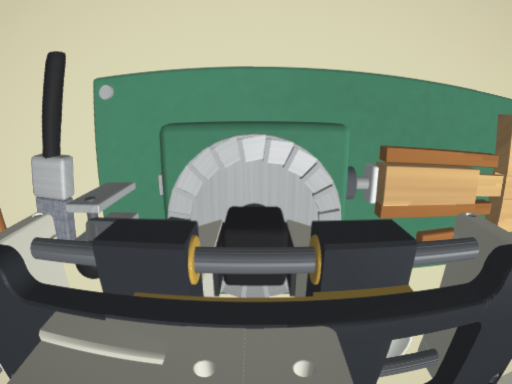

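```bash
cat > look.py <<'E'
import sys
from h import *
from scipy.spatial.transform import Rotation as R
t=[]
im=arm.get_image("scene"); 
for i in range(3):
    s=arm.observe(); t.append(np.r_[s["force"],s["ft_torque"]]); 
    if i<2: im2=arm.get_image("scene" if i==0 else "top")
M=R.from_rotvec(s["ee_rot"]).as_matrix(); y=np.degrees(np.arctan2(M[1,1],M[0,1]))
print("pos",np.round(s["position"],4),"yaw %.2f turned %.2f deg"%(y,(85.82-y)%360),"j7 %.2f"%s["joints"][6],"w %.3f"%s["width"])
for a in t: print(np.round(a,3))
n=sys.argv[1]
cv2.imwrite(f"pics/full_{n}.png",im[:,:,::-1]); cv2.imwrite(f"pics/fulltop_{n}.png",im2[:,:,::-1])
cv2.imwrite(f"pics/c_{n}.png",cv2.resize(im[200:310,250:370,::-1],None,fx=5,fy=5,interpolation=cv2.INTER_CUBIC))
E
python3 look.py a0 && python3 -m crank '[[0.2,0,0,0,-0.1],[0.2,0,0,0,-0.1],[0.2,0,0,0,-0.1],[0.2,0,0,0,-0.03],[0.2,0,0,0,0],[0.2,0,0,0,0],[0.2,0,0,0,0],[0.2,0,0,0,0]]' 20 && python3 look.py a1
```

```text
pos [ 0.5719 -0.1241  0.0993] yaw 85.85 turned 359.97 deg j7 1.80 w 0.348
[-0.885  3.201  4.914  0.455  0.212 -0.044]
[-1.477  3.175  5.097  0.417  0.26  -0.052]
[-1.329  2.378  5.927  0.494  0.242 -0.065]
clock: 5.17
position: [0.5719, -0.1242, 0.0993]
ee_rot: [0.652, 3.073, 0.001]
force: [-1.3, 2.1, 5.9]
width: 0.346
pos [ 0.5719 -0.1243  0.0993] yaw 66.05 turned 19.77 deg j7 1.52 w 0.346
[-1.189  2.334  6.     0.376  0.287 -0.056]
[-1.119  2.457  6.764  0.375  0.34  -0.027]
[-0.782  2.375  5.613  0.381  0.288 -0.05 ]
```

```bash
python3 - <<'E'
import cv2,numpy as np
cv2.imwrite("pics/cmp1.png",np.hstack([cv2.imread("pics/c_a0.png")[:,:400],cv2.imread("pics/c_a1.png")[:,:400]]))
E
```

```text
(no output)
```

View pics/cmp1.png

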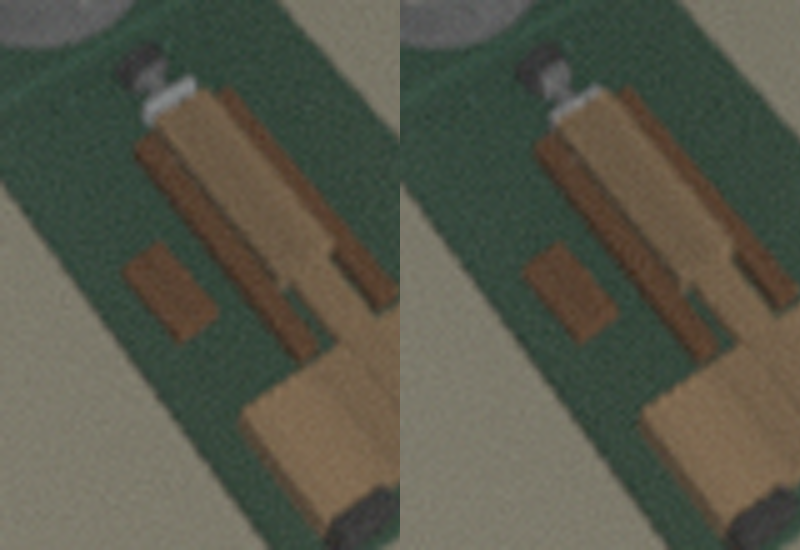

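```bash
python3 -m crank '[[0.2,0,0,0,-0.1],[0.2,0,0,0,-0.1],[0.2,0,0,0,-0.1],[0.2,0,0,0,0],[0.2,0,0,0,0],[0.2,0,0,0,0],[0.2,0,0,0,0],[0.2,0,0,0,0]]' 20 && python3 look.py a2
cat > cmp.py <<'E'
import cv2,numpy as np,sys
a,b=sys.argv[1:3]
cv2.imwrite(f"pics/cmp_{a}_{b}.png",np.hstack([cv2.imread(f"pics/c_{a}.png")[:,:400],cv2.imread(f"pics/c_{b}.png")[:,:400]]))
E
python3 cmp.py a1 a2
```

```text
clock: 5.98
position: [0.5718, -0.1244, 0.0993]
ee_rot: [1.125, 2.933, 0.001]
force: [-2.1, 1.8, 5.5]
width: 0.346
pos [ 0.5718 -0.1244  0.0993] yaw 48.05 turned 37.77 deg j7 1.27 w 0.348
[-0.98   2.05   7.033  0.306  0.275 -0.04 ]
[-1.899  1.26   6.038  0.261  0.312 -0.041]
[-1.327  1.042  5.691  0.225  0.377 -0.045]
```

View pics/cmp_a1_a2.png

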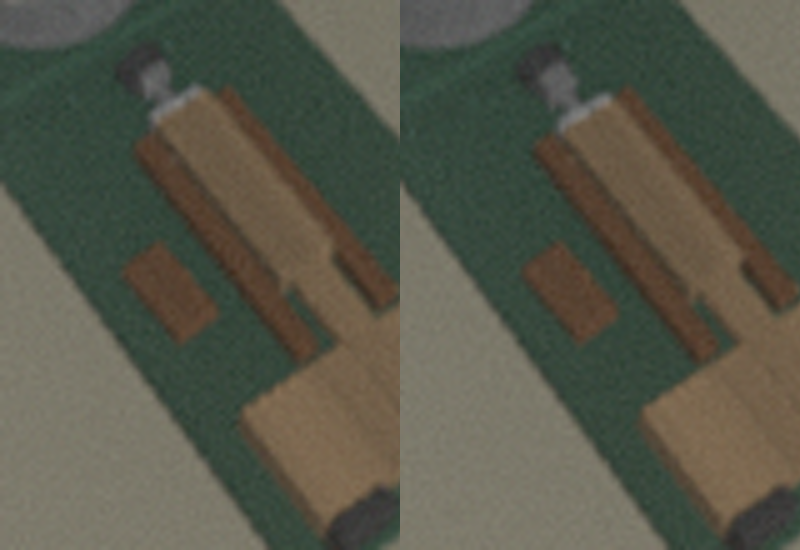

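```bash
python3 -m crank '[[0.2,0,0,0,-0.1],[0.2,0,0,0,-0.1],[0.2,0,0,0,-0.1],[0.2,0,0,0,0],[0.2,0,0,0,0],[0.2,0,0,0,0],[0.2,0,0,0,0],[0.2,0,0,0,0]]' 20 && python3 look.py a3; python3 cmp.py a2 a3
```

```text
clock: 6.8
position: [0.5718, -0.1245, 0.0993]
ee_rot: [1.57, 2.721, 0.0]
force: [-1.9, 0.8, 6.6]
width: 0.348
pos [ 0.5717 -0.1245  0.0993] yaw 30.04 turned 55.78 deg j7 1.02 w 0.350
[-1.583  1.405  6.862  0.196  0.431 -0.082]
[-2.300e+00  1.783e+00  5.941e+00  2.510e-01  4.220e-01 -1.000e-03]
[-2.048  0.657  6.502  0.236  0.448 -0.016]
```

View pics/cmp_a2_a3.png

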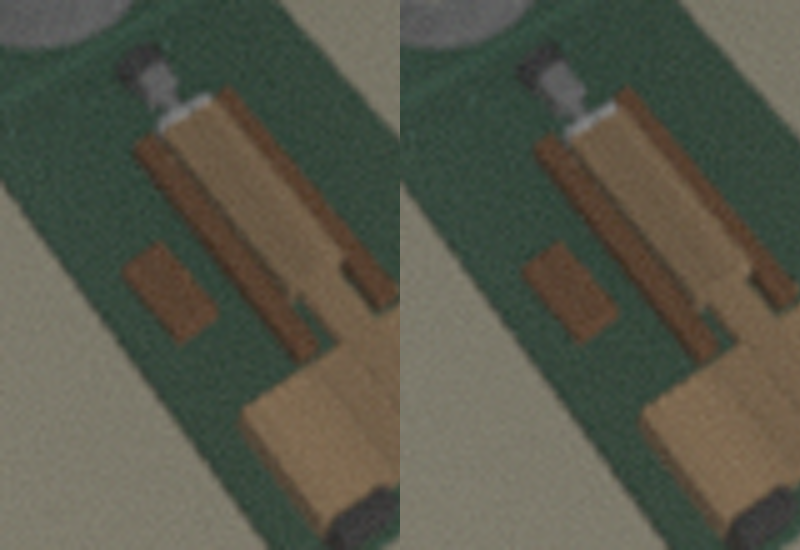

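```bash
python3 -m crank '[[0.2,0,0,0,-0.1],[0.2,0,0,0,-0.1],[0.2,0,0,0,-0.1],[0.2,0,0,0,0],[0.2,0,0,0,0],[0.2,0,0,0,0],[0.2,0,0,0,0],[0.2,0,0,0,0]]' 20 && python3 look.py a4; python3 cmp.py a3 a4
```

```text
clock: 7.62
position: [0.5716, -0.1245, 0.0993]
ee_rot: [-1.976, -2.442, -0.0]
force: [-2.6, 0.2, 7.1]
width: 0.347
pos [ 0.5716 -0.1245  0.0993] yaw 12.04 turned 73.78 deg j7 0.77 w 0.346
[-3.16   2.366  7.556  0.163  0.506 -0.061]
[-2.634  0.704  7.181  0.238  0.484 -0.044]
[-1.926  1.361  7.354  0.122  0.49  -0.042]
```

View pics/cmp_a3_a4.png

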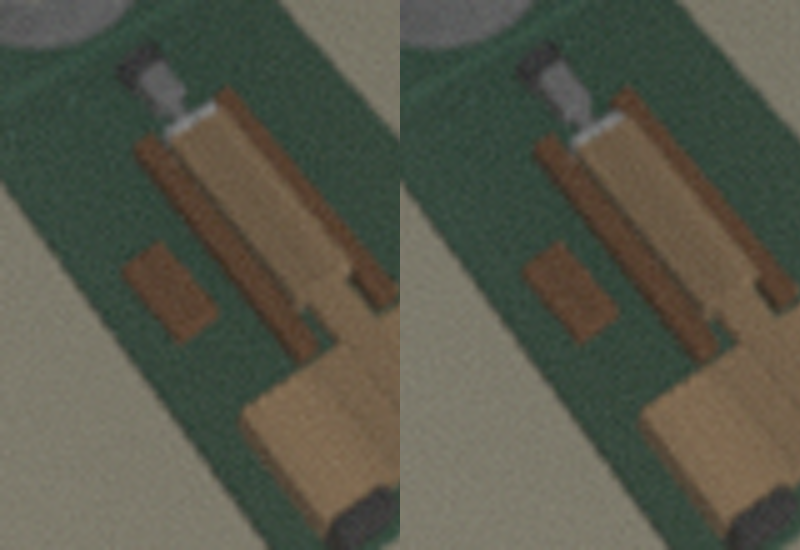

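```bash
python3 -m crank '[[0.2,0,0,0,-0.1],[0.2,0,0,0,-0.1],[0.2,0,0,0,-0.1],[0.2,0,0,0,0],[0.2,0,0,0,0],[0.2,0,0,0,0],[0.2,0,0,0,0],[0.2,0,0,0,0]]' 20 && python3 look.py a5; python3 cmp.py a4 a5
cat > track.py <<'E'
from h import *
import sys
# white head face: bright low-sat blob in scene crop
for n in sys.argv[1:]:
    im=cv2.imread(f"pics/full_{n}.png").astype(float)[210:240,270:305]
    b=im[:,:,0]-0.6*im[:,:,2]; w=np.clip(im.min(axis=2)-95,0,None); ys,xs=np.mgrid[0:30,0:35]
    u,v=(w*xs).sum()/w.sum()+270,(w*ys).sum()/w.sum()+210
    print(n,round(u,2),round(v,2),np.round(onz("scene",u,v,.03),4),round(w.sum()))
E
python3 track.py a0 a1 a2 a3 a4 a5
```

```text
clock: 8.43
position: [0.5715, -0.1245, 0.0993]
ee_rot: [-2.334, -2.103, 0.0]
force: [-3.1, 1.6, 7.7]
width: 0.351
pos [ 0.5715 -0.1246  0.0993] yaw -5.97 turned 91.79 deg j7 0.52 w 0.345
[-3.569  1.728  7.312  0.213  0.632 -0.059]
[-2.729  1.078  7.38   0.187  0.612 -0.013]
[-3.4    1.661  7.598  0.231  0.621 -0.025]
a0 283.55 219.0 [ 0.5622 -0.0282  0.03  ] 842
a1 283.98 219.89 [ 0.563  -0.0257  0.03  ] 258
a2 286.27 221.78 [ 0.562  -0.0183  0.03  ] 309
a3 287.87 223.27 [ 0.5617 -0.0128  0.03  ] 354
a4 288.53 225.1 [ 0.5637 -0.008   0.03  ] 312
a5 289.72 227.05 [ 0.5649 -0.0022  0.03  ] 317
```

View pics/cmp_a4_a5.png

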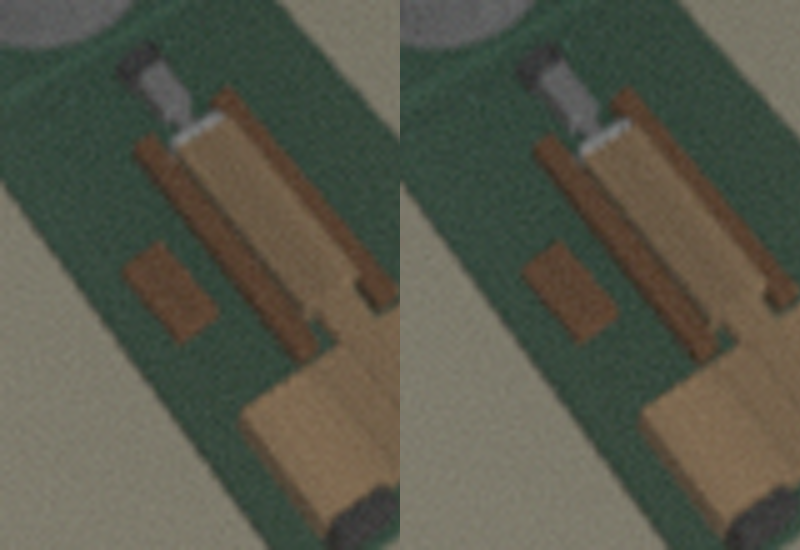

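```bash
python3 -m crank '[[0.2,0,0,0,-0.1],[0.2,0,0,0,-0.1],[0.2,0,0,0,-0.1],[0.2,0,0,0,0],[0.2,0,0,0,0],[0.2,0,0,0,0],[0.2,0,0,0,0],[0.2,0,0,0,0]]' 20 && python3 look.py a6; python3 cmp.py a5 a6; python3 track.py a4 a5 a6
```

```text
clock: 9.25
position: [0.5713, -0.1245, 0.0993]
ee_rot: [-2.633, -1.712, 0.0]
force: [-4.4, 1.5, 8.0]
width: 0.345
pos [ 0.5713 -0.1245  0.0993] yaw -23.95 turned 109.77 deg j7 0.27 w 0.348
[-3.247  1.893  7.848  0.182  0.828  0.052]
[-2.837  1.385  8.427  0.146  0.807  0.109]
[-3.944  2.279  8.028  0.225  0.794  0.107]
a4 288.53 225.1 [ 0.5637 -0.008   0.03  ] 312
a5 289.72 227.05 [ 0.5649 -0.0022  0.03  ] 317
a6 290.88 227.48 [5.635e-01 4.000e-04 3.000e-02] 245
```

View pics/cmp_a5_a6.png

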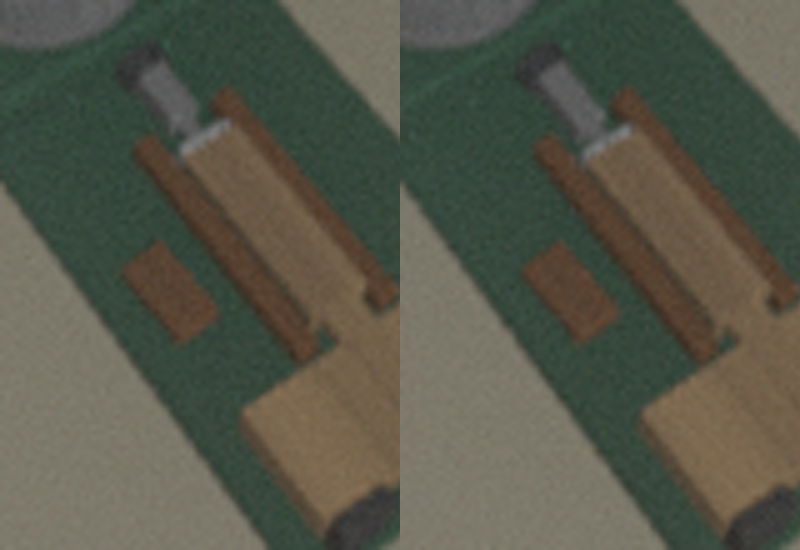

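```bash
python3 -m crank '[[0.2,0,0,0,0],[0.2,0,0,0,-0.075],[0.2,0,0,0,-0.075],[0.2,0,0,0,-0.075],[0.2,0,0,0,-0.075],[0.2,0,0,0,0],[0.2,0,0,0,0],[0.2,0,0,0,0]]' 25 && python3 look.py a7; python3 cmp.py a6 a7; python3 track.py a5 a6 a7
```

```text
clock: 10.07
position: [0.5712, -0.1244, 0.0993]
ee_rot: [-2.869, -1.279, 0.001]
force: [-4.5, 1.9, 9.0]
width: 0.345
pos [ 0.5712 -0.1244  0.0993] yaw -41.94 turned 127.76 deg j7 0.02 w 0.350
[-4.644  2.158  8.837  0.23   0.901  0.169]
[-3.753  1.69   9.111  0.214  0.922  0.128]
[-4.702  2.459  7.764  0.286  0.927  0.155]
a5 289.72 227.05 [ 0.5649 -0.0022  0.03  ] 317
a6 290.88 227.48 [5.635e-01 4.000e-04 3.000e-02] 245
a7 290.71 227.79 [0.5644 0.0008 0.03  ] 261
```

View pics/cmp_a6_a7.png

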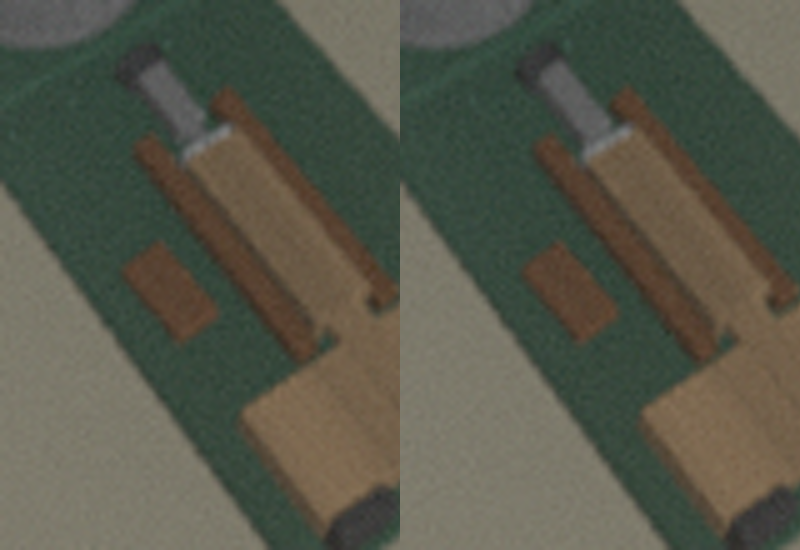

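```bash
python3 -m crank '[[0.2,0,0,0,-0.015],[0.2,0,0,0,0],[0.6,0,0,0,0],[0.6,0,0,0,0],[0.6,0,0,0,0],[0.6,0,0,0,0],[0.6,0,0,0,0],[0.6,0,0,0,0]]' 25 && python3 look.py a8; python3 cmp.py a7 a8; python3 track.py a7 a8
python3 - <<'E'
from h import *
import pickle
c=arm.get_calibration("wrist"); im=arm.get_image("wrist"); cv2.imwrite("pics/w8.png",im[:,:,::-1])
E
```

```text
clock: 10.88
position: [0.5717, -0.1245, 0.0989]
ee_rot: [2.879, 1.256, -0.0]
force: [-0.6, 0.5, -0.5]
width: 0.597
pos [ 0.5717 -0.1245  0.0989] yaw -42.86 turned 128.68 deg j7 0.01 w 0.599
[ 0.37   0.739  0.773 -0.076  0.133  0.004]
[-0.153 -0.756 -0.044 -0.066  0.12   0.007]
[-0.274 -0.303 -0.321 -0.063  0.096 -0.012]
a7 290.71 227.79 [0.5644 0.0008 0.03  ] 261
a8 290.48 227.63 [5.645e-01 1.000e-04 3.000e-02] 280
```

View pics/cmp_a7_a8.png

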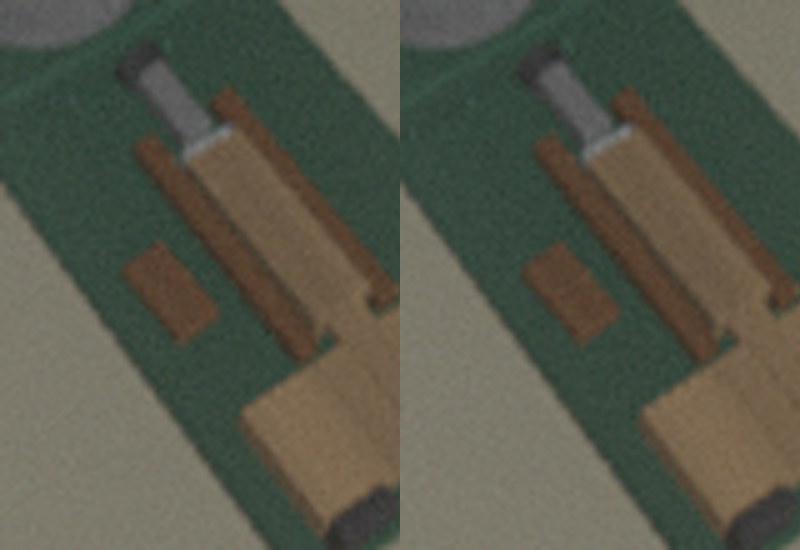

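View pics/w8.png

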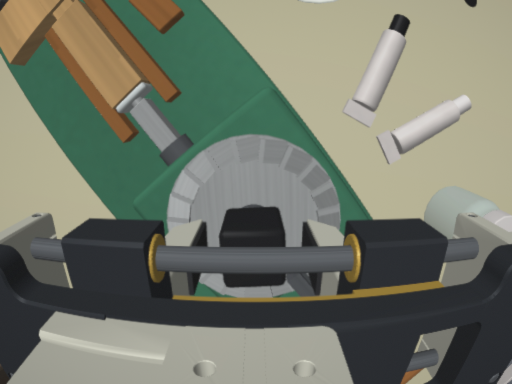

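```bash
python3 -m crank '[[0.6,0,0,0.05,0],[0.6,0,0,0.1,0.1],[0.6,0,0,0.08,0.1],[0,0,0,0,0.1],[0,0,0,0,0.1],[0,0,0,0,0.1],[0,0,0,0,0.1],[0,0,0,0,0.045]]' 25 && python3 -m crank '[[0,-0.008,-0.1,0,0],[0,0,-0.012,0,0],[0,0,0,-0.05,0],[0,0,0,-0.05,0],[0,0,0,-0.02,0],[0,0,0,0,0],[0,0,0,0,0],[0,0,0,0,0]]' && python3 look.py b0; python3 - <<'E'
from h import *
c=arm.get_calibration("wrist"); im=arm.get_image("wrist"); cv2.imwrite("pics/wb0.png",im[:,:,::-1])
E
```

```text
clock: 11.75
position: [0.5717, -0.1246, 0.1912]
ee_rot: [2.294, 2.146, 0.001]
force: [-0.0, 0.2, -0.2]
width: 0.287
clock: 12.42
position: [0.569, -0.1695, 0.1439]
ee_rot: [2.3, 2.139, 0.001]
force: [0.4, 0.6, 0.2]
width: 0.006
pos [ 0.5691 -0.1694  0.1439] yaw -4.14 turned 89.96 deg j7 0.58 w 0.005
[-0.286 -0.715 -0.352 -0.131  0.099 -0.019]
[-0.091  0.537  0.845 -0.137  0.054  0.05 ]
[-0.198 -0.181 -0.156 -0.097  0.056  0.05 ]
```

View pics/wb0.png

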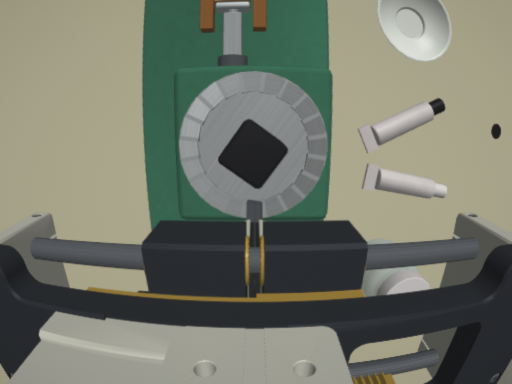

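```bash
python3 - <<'E'
import cv2
im=cv2.imread("pics/full_b0.png")[110:260,190:340];cv2.imwrite("pics/sb0.png",cv2.resize(im,None,fx=4,fy=4,interpolation=cv2.INTER_CUBIC))
E
```

```text
(no output)
```

View pics/sb0.png

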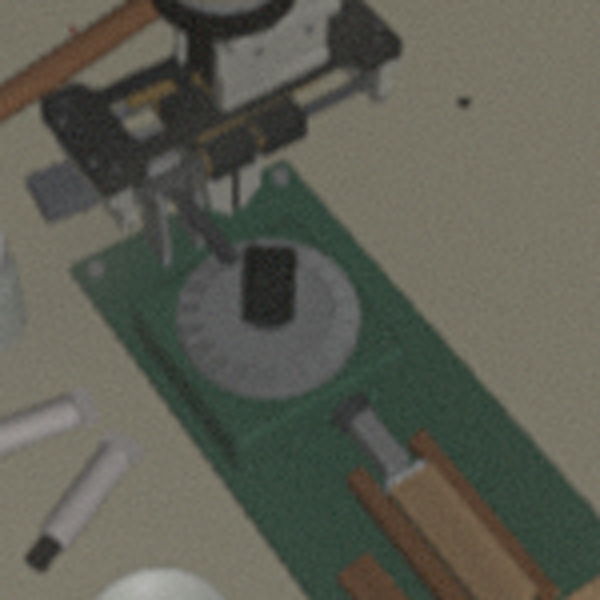

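```bash
python3 -m crank '[[0,0,0,-0.037,0],[0,0,0,0,0],[0,-0.001,-0.02,0,0],[0,-0.001,-0.02,0,0],[0,-0.001,-0.015,0,0],[0,-0.001,-0.015,0,0],[0,-0.001,-0.015,0,0],[0,0,0,0,0]]' && python3 look.py b1; python3 - <<'E'
import cv2
im=cv2.imread("pics/full_b1.png")[110:260,190:340];cv2.imwrite("pics/sb1.png",cv2.resize(im,None,fx=4,fy=4,interpolation=cv2.INTER_CUBIC))
E
```

```text
clock: 13.28
position: [0.5662, -0.2056, 0.1286]
ee_rot: [2.302, 2.136, -0.001]
force: [-0.4, -0.7, 0.1]
width: 0.003
pos [ 0.5665 -0.2033  0.1281] yaw -4.17 turned 89.99 deg j7 0.65 w 0.005
[ 0.48   0.137 -0.369 -0.065  0.024  0.007]
[-0.058 -0.341  0.08  -0.049  0.043 -0.076]
[-0.652  0.394 -0.216 -0.058  0.095 -0.017]
```

View pics/sb1.png

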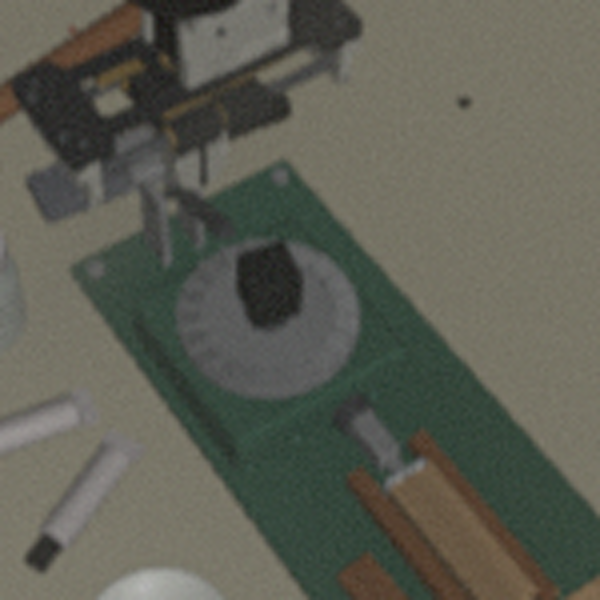

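```bash
python3 -m crank '[[0,-0.001,-0.02,0,0],[0,-0.001,-0.02,0,0],[0,-0.001,-0.02,0,0],[0,-0.001,-0.01,0,0],[0,0,0,0,0],[0,0,0,0,0],[0,0,0,0,0],[0,0,0,0,0]]' && python3 look.py b2; python3 - <<'E'
import cv2
im=cv2.imread("pics/full_b2.png")[110:260,190:340];cv2.imwrite("pics/sb2.png",cv2.resize(im,None,fx=4,fy=4,interpolation=cv2.INTER_CUBIC))
E
```

```text
clock: 14.1
position: [0.5649, -0.2309, 0.128]
ee_rot: [-2.3, -2.14, -0.0]
force: [0.5, 0.5, 0.3]
width: 0.002
pos [ 0.565  -0.2309  0.1281] yaw -4.13 turned 89.95 deg j7 0.69 w 0.003
[-0.044 -0.103 -0.066 -0.258  0.091  0.045]
[ 0.162  0.01   0.657 -0.181  0.097 -0.035]
[-0.024 -0.662 -0.424 -0.217  0.093  0.007]
```

View pics/sb2.png

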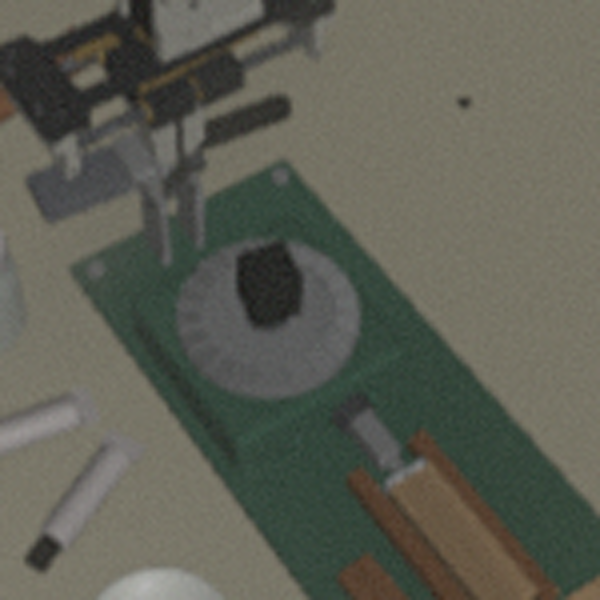

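```bash
python3 -m crank '[[0,0,0,0.03,0],[0,0,0,0.05,0],[0,0,0,0.08,0],[0,0,0,0.08,0],[0,0.012,0.09,0,0],[0,0.006,0.085,0,0],[0,0.0,0.09,0,0],[0,0,0,0,0]]' && python3 look.py b3; python3 - <<'E'
from h import *
im=cv2.imread("pics/full_b3.png")[110:260,190:340];a=cv2.resize(im,None,fx=4,fy=4,interpolation=cv2.INTER_CUBIC)
cv2.imwrite("pics/sb3.png",a)
im=cv2.imread("pics/fulltop_b3.png")[170:260,240:330];b=cv2.resize(im,None,fx=5,fy=5,interpolation=cv2.INTER_CUBIC);cv2.imwrite("pics/tb3.png",b)
cv2.imwrite("pics/wb3.png",arm.get_image("wrist")[:,:,::-1])
E
```

```text
clock: 14.92
position: [0.5734, -0.1162, 0.2242]
ee_rot: [-2.287, -2.148, -0.005]
force: [0.6, 0.4, -0.5]
width: 0.003
pos [ 0.5722 -0.125   0.2249] yaw -4.09 turned 89.91 deg j7 0.44 w 0.003
[-1.298 -0.14  -0.008 -0.128  0.068 -0.01 ]
[-0.974 -0.693  0.791 -0.141  0.062 -0.01 ]
[ 0.397 -2.241 -0.552 -0.109  0.103 -0.011]
```

View pics/sb3.png

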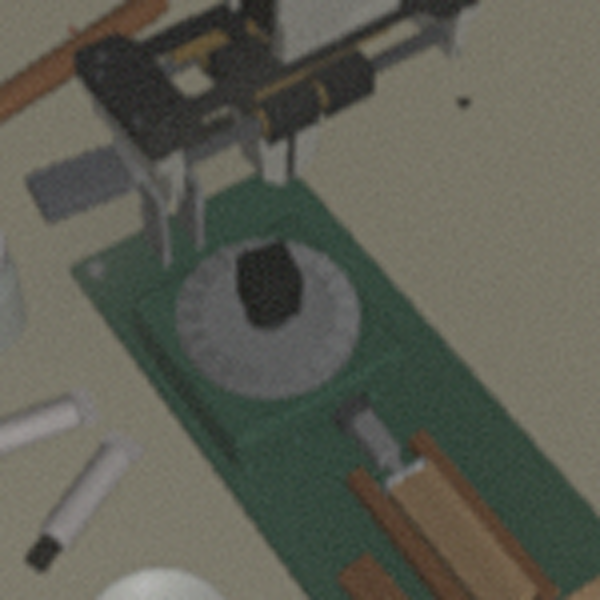

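View pics/wb3.png

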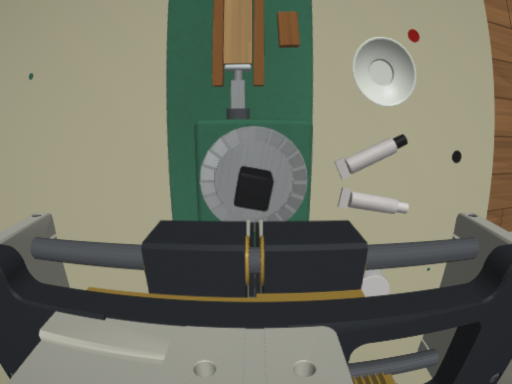

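```bash
cat > knob.py <<'E'
from h import *
import sys
c=arm.get_calibration("wrist"); im=arm.get_image("wrist")[:,:,::-1]
T=np.array(c["extrinsics"])
u0,v0=proj("wrist",[.5717,-.1243,.112],c); print("pred",u0,v0)
x0,y0=int(u0)-30,int(v0)-30; vmax=int(sys.argv[1])
z=np.zeros(im.shape[:2],np.uint8); sub=im[y0:min(y0+60,vmax),x0:x0+60]; z[y0:y0+sub.shape[0],x0:x0+60]=(sub.max(axis=2)<75)*255
cs,_=cv2.findContours(z,cv2.RETR_EXTERNAL,cv2.CHAIN_APPROX_NONE); k=max(cs,key=cv2.contourArea)
q=cv2.approxPolyDP(k,3,True).reshape(-1,2); print(q.tolist())
W=[onz("wrist",*p,.112,c)[:2] for p in q]; 
for i in range(len(q)):
    d=W[(i+1)%len(q)]-W[i]; print(np.round(W[i],4),"len %.4f ang %.1f"%(np.hypot(*d),np.degrees(np.arctan2(d[1],d[0]))))
b=cv2.resize(np.clip(im[y0-5:y0+65,x0-5:x0+65].astype(float)*3,0,255).astype(np.uint8),None,fx=8,fy=8,interpolation=cv2.INTER_CUBIC); cv2.imwrite("pics/kz.png",b); print("crop origin",x0-5,y0-5)
E
python3 knob.py 220
```

```text
pred 253.29280036951573 191.5176923648752
[[242, 165], [234, 202], [267, 208], [271, 172]]
[ 0.5638 -0.1   ] len 0.0340 ang -106.9
[ 0.5539 -0.1326] len 0.0299 ang -15.1
[ 0.5828 -0.1404] len 0.0328 ang 80.3
[ 0.5883 -0.108 ] len 0.0258 ang 162.0
crop origin 218 156
```

View pics/kz.png

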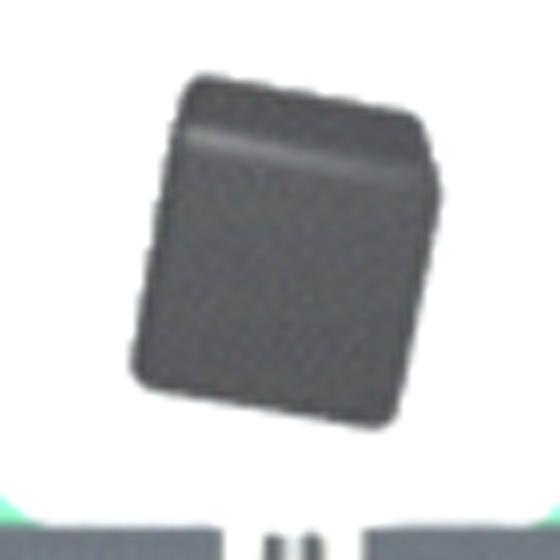

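View pics/tb3.png

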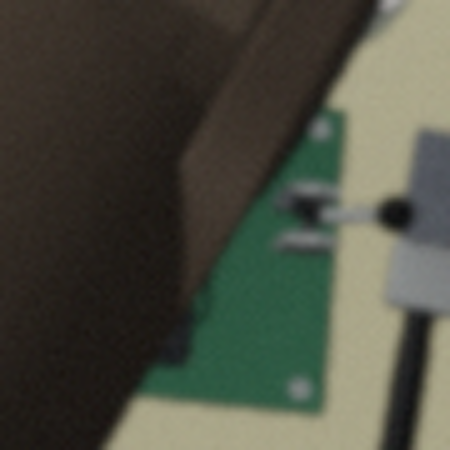

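```bash
python3 -m crank '[[0.6,0,0,0,-0.1],[0.6,0,0,0,-0.08],[0.6,0,0,0,0],[0.6,0,0,0,0],[0.6,0,0,0,0],[0.6,0,0,0,0],[0.6,0,0,0,0],[0.6,0,0,0,0]]' 20; python3 look.py b4; python3 knob.py 230; python3 - <<'E'
from h import *
cv2.imwrite("pics/wb4.png",arm.get_image("wrist")[:,:,::-1])
A=np.array([.5717,-.1245]);Y=np.array([.072,.9974])
print(proj("top",np.r_[A-.151*Y,.112]))
E
```

```text
clock: 15.83
position: [0.5721, -0.1254, 0.2242]
ee_rot: [-2.491, -1.914, -0.0]
force: [-0.4, -0.3, -0.0]
width: 0.536
pos [ 0.5721 -0.1253  0.2242] yaw -14.94 turned 100.76 deg j7 0.28 w 0.598
[-0.497  0.442  0.219 -0.134  0.065  0.043]
[ 0.53   0.21   0.402 -0.068  0.079  0.019]
[ 0.201 -0.103  0.886 -0.087  0.072  0.012]
pred 253.08042114041513 193.0213271056026
[[239, 169], [235, 179], [237, 208], [269, 208], [268, 169]]
[ 0.5656 -0.1005] len 0.0095 ang -127.1
[ 0.5598 -0.1081] len 0.0264 ang -102.1
[ 0.5543 -0.1339] len 0.0285 ang -15.0
[ 0.5818 -0.1413] len 0.0352 ang 77.1
[ 0.5897 -0.107 ] len 0.0250 ang 165.0
crop origin 218 158
(np.float64(318.6389888902956), np.float64(212.53589887957247))
```

View pics/wb4.png

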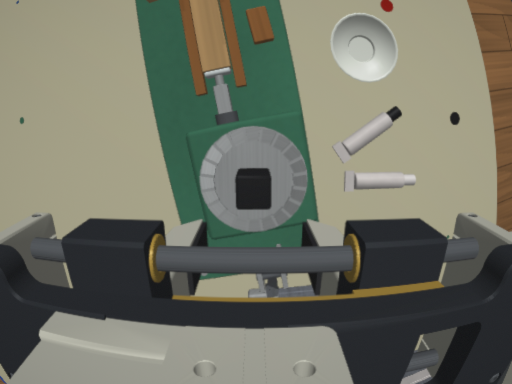

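```bash
python3 -m crank '[[0.6,-0.001,0.002,-0.05,0],[0.6,0,0,-0.05,0],[0.6,0,0,-0.05,0],[0.6,0,0,-0.05,0],[0.6,0,0,-0.05,0],[0.6,0,0,-0.05,0],[0.6,0,0,0,0],[0.6,0,0,0,0]]' 20 && python3 -m crank '[[0.4,0,0,0,0],[0.2,0,0,0,0],[0.2,0,0,0,0],[0.2,0,0,0,0],[0.2,0,0,0,0],[0.2,0,0,0,0],[0.2,0,0,0.0,0],[0.2,0,0,0,0]]' 20 && python3 look.py b5
```

```text
clock: 16.75
position: [0.5712, -0.1245, 0.1038]
ee_rot: [-2.491, -1.912, 0.002]
force: [-0.3, -0.3, -0.0]
width: 0.601
clock: 17.42
position: [0.5714, -0.1243, 0.1049]
ee_rot: [-2.491, -1.913, -0.001]
force: [-3.1, 1.3, 5.7]
width: 0.35
pos [ 0.5714 -0.1243  0.1049] yaw -14.95 turned 100.77 deg j7 0.39 w 0.347
[-3.705e+00  1.062e+00  7.381e+00  2.350e-01  8.600e-01 -6.000e-03]
[-3.319e+00  1.912e+00  6.436e+00  1.680e-01  8.700e-01  6.000e-03]
[-3.229  1.428  6.412  0.214  0.832  0.059]
```

```bash
python3 -m crank '[[0.2,0,0,0,0.05],[0.2,0,0,0,0.1],[0.2,0,0,0,0.1],[0.2,0,0,0,0.1],[0.2,0,0,0,0.1],[0.2,0,0,0,0.1],[0.2,0,0,0,0.1],[0.2,0,0,0,0.05]]' 20 && python3 look.py b6 && python3 cmp.py b5 b6
```

```text
clock: 18.23
position: [0.5716, -0.1243, 0.1049]
ee_rot: [-1.632, -2.684, -0.001]
force: [-2.6, 1.3, 5.6]
width: 0.344
pos [ 0.5716 -0.1243  0.1049] yaw 26.97 turned 58.85 deg j7 0.97 w 0.347
[-3.309  0.847  6.678  0.032  0.767  0.007]
[-3.166  2.299  7.483  0.244  0.883  0.014]
[-3.525  3.273  7.445  0.308  0.938  0.022]
```

View pics/cmp_b5_b6.png

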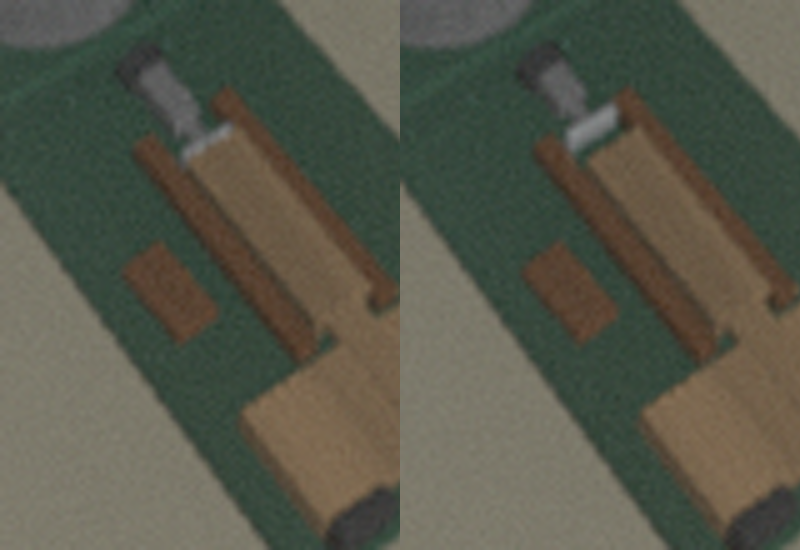

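The ram's head is backing away from the rail, and the rail is staying in its slot. About 58.8° is left to turn.

```bash
python3 -m crank '[[0.2,0,0,0,0.1],[0.2,0,0,0,0.1],[0.2,0,0,0,0.1],[0.2,0,0,0,0.1],[0.2,0,0,0,0.1],[0.2,0,0,0,0.1],[0.2,0,0,0,0.1],[0.2,0,0,0,0.1]]' 20 && python3 -m crank '[[0.2,0,0,0,0.1],[0.2,0,0,0,0.06],[0.2,0,0,0,0],[0.2,0,0,0,0],[0.2,0,0,0,0],[0.2,0,0,0,0],[0.2,0,0,0,0],[0.2,0,0,0,0]]' 20 && python3 look.py b7 && python3 cmp.py b6 b7
```

```text
clock: 19.05
position: [0.5717, -0.1242, 0.1049]
ee_rot: [0.404, 3.115, 0.001]
force: [-3.0, 2.7, 6.6]
width: 0.35
clock: 19.72
position: [0.5717, -0.1241, 0.1049]
ee_rot: [0.15, 3.138, 0.001]
force: [-4.1, 2.1, 7.2]
width: 0.346
pos [ 0.5717 -0.1241  0.1049] yaw 84.53 turned 1.29 deg j7 1.78 w 0.346
[-3.326  2.341  7.482  0.423  0.69   0.008]
[-2.762  2.04   8.264  0.364  0.724  0.064]
[-4.816  2.067  7.872  0.343  0.711  0.114]
```

View pics/cmp_b6_b7.png

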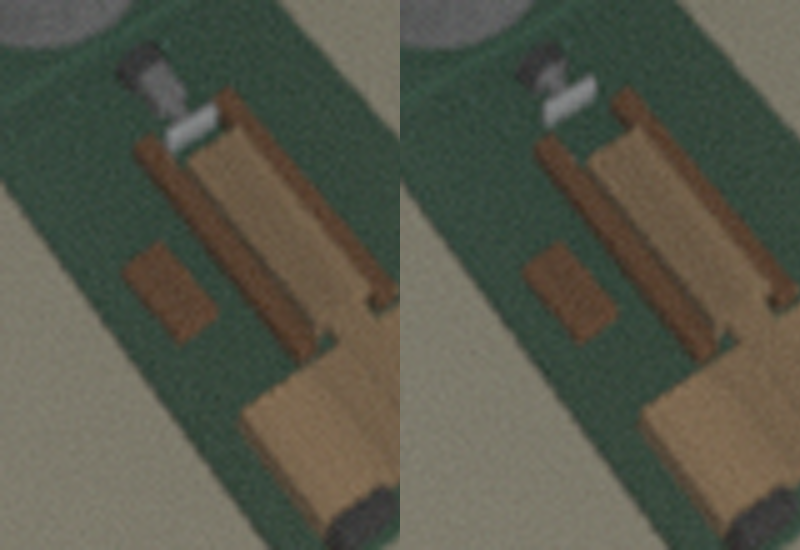

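```bash
python3 -m crank '[[0.2,0,0,0,0.02],[0.2,0,0,0,0],[0.2,0,0,0,0],[0.6,0,0,0,0],[0.6,0,0,0,0],[0.6,0,0,0,0],[0.6,0,0,0,0],[0.6,0,0,0,0]]' 20 && python3 look.py b8 && python3 -m crank '[[0.6,0,0,0.04,0],[0.6,0,0,0.08,0],[0.6,0,0,0.1,0],[0.6,0,0,0.1,0],[0.6,-0.03,0.08,0.03,0],[0.6,-0.03,0.09,0,0],[0.6,-0.03,0.09,0,0],[0.6,0,0,0,0]]' && python3 -m crank '[[0.6,-0.03,0.09,0,0],[0.6,-0.03,0.09,0,0],[0.6,-0.03,0.09,0,0],[0.6,-0.03,0.09,0,0],[0.6,-0.03,0.09,0,0],[0.6,0,0,0,0],[0.6,0,0,0,0],[0.6,0,0,0,0]]' && python3 look.py b9 && python3 - <<'E'
from h import *
im=cv2.imread("pics/full_b9.png")[110:320,160:380];cv2.imwrite("pics/sb9.png",cv2.resize(im,None,fx=2.8,fy=2.8,interpolation=cv2.INTER_CUBIC))
im=cv2.imread("pics/fulltop_b9.png")[120:270,140:340];cv2.imwrite("pics/tb9.png",cv2.resize(im,None,fx=4,fy=4,interpolation=cv2.INTER_CUBIC))
A=np.array([.5717,-.1245]);Y=np.array([.072,.9974])
for d,z in ((.083,.119),(.151,.112)): print(proj("top",np.r_[A-d*Y,z]),proj("scene",np.r_[A-d*Y,z]))
E
```

```text
clock: 20.53
position: [0.5718, -0.1246, 0.1041]
ee_rot: [-0.115, -3.139, 0.0]
force: [0.6, 0.0, -0.4]
width: 0.591
pos [ 0.5718 -0.1246  0.1041] yaw 85.83 turned 359.99 deg j7 1.80 w 0.599
[-0.141 -0.998 -0.435 -0.006 -0.01  -0.001]
[ 0.438  0.36  -0.979  0.02  -0.009 -0.026]
[ 0.183  0.446  0.647  0.08   0.02  -0.052]
clock: 21.35
position: [0.5339, -0.0123, 0.2443]
ee_rot: [-0.1, -3.139, -0.007]
force: [0.4, 0.8, 0.1]
width: 0.601
clock: 22.02
position: [0.4759, 0.1589, 0.2441]
ee_rot: [0.114, 3.139, -0.001]
force: [-0.0, -0.2, 0.3]
width: 0.6
pos [0.4763 0.1579 0.2441] yaw 85.69 turned 0.13 deg j7 1.12 w 0.598
[-1.238  0.095 -1.225  0.015 -0.031 -0.044]
[ 0.63  -0.641  0.198  0.011  0.01  -0.02 ]
[-0.086  0.411 -0.389  0.049  0.002 -0.035]
(np.float64(292.8914949450734), np.float64(209.6708668991336)) (np.float64(237.92180728151226), np.float64(151.30924508718513))
(np.float64(318.6389888902956), np.float64(212.53589887957247)) (np.float64(223.82782298262669), np.float64(136.11667573637908))
```

View pics/sb9.png

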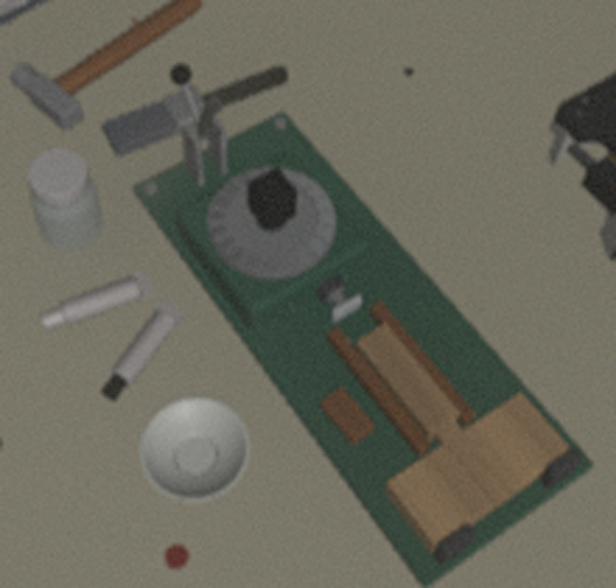

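View pics/tb9.png

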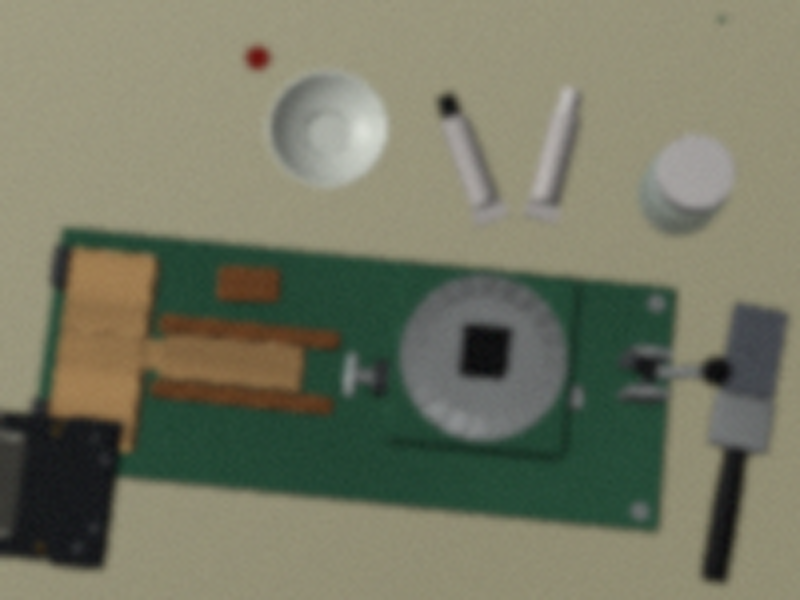

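The pawl ball is at (319,212) in the top view, as predicted for fully thrown back. The knob is square to the press, the ram is home, the rail is in its slot and the bystanders look unmoved. I'm handing the job in.

```bash
python3 -c "
from cell import arm
print(arm.sign_off()); print(arm.observe()['clock'])"
```

```text
the job is handed in; nothing more can be done
None
the job is handed in; nothing more can be done
```

I pressed the rail home, threw the pawl back and wound the ram fully home, then handed the job in at about 22 s of the 72 s allowed. The hand-in gave no verdict.

- **Pressing:** I turned the knob clockwise seven clicks in one grip.
  - The rail followed the ram freely for the first five. On the sixth it moved only about half a click, and the knob torque rose by about 0.13 N m (roughly 7 N on the rail).
  - On the seventh it did not move, and the torque suggested about 10.5 N. I then turned about 0.9° further so the pawl would seat, and let go. The ram stayed out.
- **Pawl:** I pushed the ball outwards with closed fingers, and the wrist sensor read about 1 N or less whenever I sampled it. When the pawl lifted, the knob sprang back about 25°.
- **Winding back:** I turned the knob back about 101°, ending at its starting angle, then let go and moved the arm clear.

**Last checks:**
- The ball is within half a pixel of where it should be when fully thrown back.
- The knob is square to the press, and the ram's head is back, clear of the rail.
- The rail lies in its channel with its tongue in the slot, and I saw no shift while the ram withdrew. It moved about 27 mm into the slot in all, so the tongue should be well past 16.5 mm. I did not measure that depth directly.
- The bystanders look unmoved by eye, and the gripper touches nothing.

No check failed. The force figures are estimates from noisy torque readings (about ±0.03 N m, or ±1.5 N), but the rail's movement in the pictures agreed with them.

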